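# Slide the loose plug-in module into the rack bay that fits its thickness

### The job

One flat plug-in module lies on the table in front of the three-bay rack. Slide it along the table top, nose first and without lifting it, into the bay whose slot fits its thickness with only a little play, and push it fully home against the back stop. Leave the spare module beyond the orange box on the right, the solder reel and the jar where they are.

Things in the scene. Friction and masses are not known exactly. Their poses are not given: they have to be found in the camera images.
- module_thin: flat plug-in module, aluminium slab with a black strip along its rear edge: 84 mm long (x), 76 wide (y), 12 thick, about 0.22 kg. Origin: centre of underside; x towards its nose, z up. Key notch in the nose. Rear and side edges are flat. It lies either in front of the rack (y above -0.25: the one to stow) or off to the right, past the orange tester box (y below -0.25: the spare)
- module_thick: flat plug-in module, aluminium slab with a black strip along its rear edge: 84 mm long (x), 76 wide (y), 20 thick, about 0.34 kg. Origin: centre of underside; x towards its nose, z up. Key notch in the nose. Rear and side edges are flat. It lies either in front of the rack (y above -0.25: the one to stow) or off to the right, past the orange tester box (y below -0.25: the spare)
- module_thin_nose (a point): middle of the thin module's nose edge (line of the nose face), at the underside, 42 mm ahead of its origin. The key notch cut into this edge is 16 mm wide and 12 mm deep, centred 14 mm to the +y side of this point
- module_thick_nose (a point): middle of the thick module's nose edge (line of the nose face), at the underside, 42 mm ahead of its origin. The key notch cut into this edge is 16 mm wide and 12 mm deep, centred 14 mm to the +y side of this point
- rack: low fixed rack of three bays side by side at 106 mm pitch, in any order, all at the rack's yaw; bays 92 mm wide, 74 deep, 42 high, slots facing the robot. Origin: on the table at the middle bay's mouth; x points into the slots, y left. At each mouth two steel guides, 30 mm high, flare outwards to 15 mm in front of it, widening the entry to about 93 mm
- bay_low: one of the rack's three fixed grey bays, same outside; its slot is 14.5 mm high, 80 wide, 62 deep to the back stop, open below onto the table. Origin: on the table, middle of the slot's mouth; x points into the slot, y left, z up. Key on the back stop: 9 mm wide, 11 deep, 14 mm to +y of the middle. Fits the 12 mm module
- bay_mid: one of the rack's three fixed grey bays, same outside; its slot is 22.5 mm high, 80 wide, 62 deep to the back stop, open below onto the table. Origin: on the table, middle of the slot's mouth; x points into the slot, y left, z up. Key on the back stop: 9 mm wide, 11 deep, 14 mm to +y of the middle. Fits the 20 mm module
- bay_high: one of the rack's three fixed grey bays, same outside; its slot is 31 mm high, 80 wide, 62 deep to the back stop, open below onto the table. Origin: on the table, middle of the slot's mouth; x points into the slot, y left, z up. Key on the back stop: 9 mm wide, 11 deep, 14 mm to +y of the middle. Too roomy for either module
- tester_box: fixed orange tester box with a black lid, 150 mm (x) by 132 mm (y), 154 mm high with what leans in it, standing between the work and the spare module: keep the gripper clear; origin at the centre of its underside
- reel: solder reel standing on the table left of the work, 55 mm across, 45 mm high, loose, a bystander; origin at the centre of its underside
- jar: small parts jar, 45 mm across, 61 mm high, loose, standing right of the rack, a bystander; origin at the centre of its underside
Things that resemble listed ones, but are neither listed nor needed, are in the scene too. What is shaped like the module_thin but blue is not meant.

How it is judged:
At the end, for the whole second after the job is handed in: The module from in front of the rack is home in its own bay (12 mm in the 14.5 mm slot, 20 mm in the 22.5 mm slot): nose within 4 mm of the back stop, within 8 mm of the middle line, squared within 0.1 rad, on the table, at rest; the spare is within 20 mm of its start (((x of module_thin_nose in the frame of bay_low between 0.058 and 0.068 m and y of module_thin_nose in the frame of bay_low between -0.008 and 0.008 m and z of module_thin_nose in the frame of bay_low below 0.008 m and angle between the x axis of module_thin and the x axis of bay_low, either way round below 0.1 rad and linear speed of module_thin below 0.01 m/s and world y of module_thick below -0.25 m and distance of module_thick from where it was at the start of the episode below 0.02 m) or (x of module_thick_nose in the frame of bay_mid between 0.058 and 0.068 m and y of module_thick_nose in the frame of bay_mid between -0.008 and 0.008 m and z of module_thick_nose in the frame of bay_mid below 0.008 m and angle between the x axis of module_thick and the x axis of bay_mid, either way round below 0.1 rad and linear speed of module_thick below 0.01 m/s and world y of module_thin below -0.25 m and distance of module_thin from where it was at the start of the episode below 0.02 m))); the robot touches nothing.
It fails at once if a module is lifted off the table (underside centre more than 20 mm up) (height (world z) of any of module_thin, module_thick above 0.02 m).
It fails at once if the spare module is shifted more than 20 mm as well as the one being stowed (distance of each of module_thin, module_thick from where it was at the start of the episode above 0.02 m).
It fails at once if the solder reel or the jar is shifted more than 30 mm (distance of any of reel, jar from where it was at the start of the episode above 0.03 m).
It also fails if it takes over 51 s, if anything falls off the work surface, if the arm or the gripper's body presses on something with over 40 N, if the wrist force passes 120 N, or if a joint passes its speed limit or range.

### The arm

A 6-joint arm with a two-finger parallel gripper is mounted at the origin on a cart in front of the work surface, level with it; the furniture and walls round the work are solid. World frame = base frame: x ahead of the robot, y to its left, z up, the work surface at z = 0. Lengths are in m, angles in rad, forces in N, time in s.
With the tool pointing down it reaches from about 0.3 to 0.775 m from the base axis. Payload 14.6 kg.
Tool frame: the origin (TCP) lies at the very end of the fingers, on their centre line; the grasp point (between the pads) lies 19 mm behind it; x points along the fingers, z is the direction in which the jaws open and shut, and the axes are right-handed (so a half turn about x gives the same grasp; the last joint's range is limited). The gripper opens to 94 mm and grips with 3 to 60 N. Pads are 16 mm wide; open, the fingers measure 119 mm over their backs; the gripper's body (75 mm by 177 mm) begins 78 mm behind the grasp point.
Start: joints at [1.056, 0.3, 1.521, -0, 1.321, -0.067], TCP at [0.238, 0.496, 0.169] pointing down, gripper open.
Joint ranges: [-3.03, 3.03], [-0.79, 2.21], [0.23, 2.52], [-1.04, 4.18], [0, 3.07], [-2.55, 2.55]. Speed limits (rad/s): [2.22, 2.22, 2.57, 3.14, 3.14, 3.14].

### API

Orientations are given as [roll, pitch, yaw] about the fixed x, y, z axes, in that order (R = Rz(yaw) Ry(pitch) Rx(roll)).
In Python, from station import ctrl gives the robot as it stands. The module is installed in compiled form; this text tells all that it offers.
- The arm moves only by the tool servo_tool, never from a script. Its argument "motion" is one flat list of numbers, 4 for each row, row after row: the shift along the tool's x, y, z in mm, then the turn about the tool's x in degrees. In form: [dx, dy, dz, roll, dx, dy, dz, roll, ...]. A call has 1 to 20 rows; each row is the pose to reach, as a shift and turn from the pose commanded when the call began, along the tool's axes at that moment; what a row does not reach only later rows make up. A row lasts 1/8 s, in which the tool goes at most 62.5 mm and 10.7 degrees, less where a joint would pass 70% of its speed; a pose out of reach is approached as far as the arm can. A call with a gripper value outside its range is refused whole. "gripper" is the opening, from 0 (shut) to 1 (fully open), set as the call begins (left out, the last holds). The fingers move at their own pace and stop on an object; "force" is the grip in N (left out, the last holds). Time passes only in rows, so rows that repeat a pose let the fingers close. It gives the time, the measured TCP pose, the force and the opening at its end, in the units of the state.
- ctrl.get_obs(): the state, without advancing time (a new reading comes with each control period).
- ctrl.camera(name): name is "side" or "top"; returns a dict with "color" (480x640x3 uint8, red, green, blue), "z_map" (480x640 float32, m along the optical axis (not along the pixel's ray), 0 where there is no reading), "fx", "fy", "cx", "cy" (pixels), "rvec" (rotation vector, rad) and "tvec" (3), from world to camera coordinates, as OpenCV has them. Camera axes: x right, y down, z forward; pixel columns grow to the right and rows downward; lengths in m; the calibration is good to about 2 mm. A picture is of the moment at which its call begins.
- ctrl.hand_in(): hands the job in, once; it reports no verdict.
The state is a dict: "time_s": time; "qpos": joint angles; "joint_vel": joint speeds; "tau": joint torques, N m; "ee_pos": TCP position; "eef_rot": TCP orientation; "force": force on the tool from outside, world axes, zero at the start; "moment": the same for the moment, N m; "grip_width": finger opening in m.
Only numpy, scipy, OpenCV 4.12 (cv2) and the standard library are available. Lean on these libraries where they do the work, as an engineer would, in place of code of your own. Each camera call takes 0.05 s, during which the arm holds its last target.

## Working session

There is one attempt and no reset: what is moved stays moved. The work goes in short steps, Python scripts to look and compute and a tool call to move; the robot and the scene stay as the last step left them, time stands still between calls to the robot, and variables do not carry over. Pictures are saved under pics/ and viewed, and the job is handed in when it is done.

Besides the shell and the picture viewer there is one more tool, called after "Request:" in YAML: its name, and indented under it one key for each argument. servo_tool: Moves the arm, as the interface text tells. Its arguments: {"type":"object","properties":{"motion":{"type":"array","items":{"type":"number"}},"gripper":{"type":"number"},"force":{"type":"number"}},"required":["motion"]}

```bash
mkdir -p pics; cat > h.py <<'E'
import numpy as np, cv2, pickle
from station import ctrl
def shot(name,tag):
    c=ctrl.camera(name); pickle.dump(c,open(f'pics/{tag}.pkl','wb'))
    cv2.imwrite(f'pics/{tag}.png',c['color'][:,:,::-1]); return c
def load(tag): return pickle.load(open(f'pics/{tag}.pkl','rb'))
def world(c,u,v,z=None):
    R=cv2.Rodrigues(np.array(c['rvec'],float))[0]; t=np.array(c['tvec'],float).ravel()
    d=R.T@np.array([(u-c['cx'])/c['fx'],(v-c['cy'])/c['fy'],1.]); o=-R.T@t
    if z is None: return o+d*c['z_map'][int(round(v)),int(round(u))]
    return o+d*(z-o[2])/d[2]
def crop(tag,u0,v0,u1,v1,k,out):
    im=load(tag)['color'][v0:v1,u0:u1,::-1]
    cv2.imwrite(f'pics/{out}.png',cv2.resize(im,None,fx=k,fy=k,interpolation=cv2.INTER_CUBIC))
E
python3 - <<'E'
from h import *
shot('top','top0');shot('side','side0')
o=ctrl.get_obs();print(o)
for t in('top0','side0'):
    c=load(t);R=cv2.Rodrigues(np.array(c['rvec'],float))[0];print(-R.T@np.array(c['tvec']).ravel(),R[2])
E
```

```text
{'time_s': 0.1, 'qpos': array([ 1.05638138e+00,  3.00386017e-01,  1.52153059e+00,  8.54154109e-06,
        1.32068928e+00, -6.65344286e-02]), 'joint_vel': array([ 1.17359545e-03, -1.93514267e-03, -9.42400051e-04,  7.08377841e-05,
       -5.44541361e-04, -3.19477736e-04]), 'tau': array([ 6.31198986e-07, -5.32646406e+01, -3.53284800e+01,  7.08723301e-02,
        2.34432926e-02, -3.34648780e-05]), 'ee_pos': array([0.23801327, 0.4955277 , 0.16825438]), 'eef_rot': array([ 3.06689279,  1.56978306, -2.09337883]), 'force': array([ 0.21789231, -0.04419943, -0.39340818]), 'moment': array([0.06067753, 0.00539873, 0.006437  ]), 'grip_width': 0.0941122245575385}
[ 0.43454943 -0.06788356  1.31005458] [ 0.10559224 -0.01707044 -0.99426298]
[ 0.83021628 -0.85049815  0.86765448] [-0.23591763  0.67391751 -0.70012718]
```

View pics/top0.png

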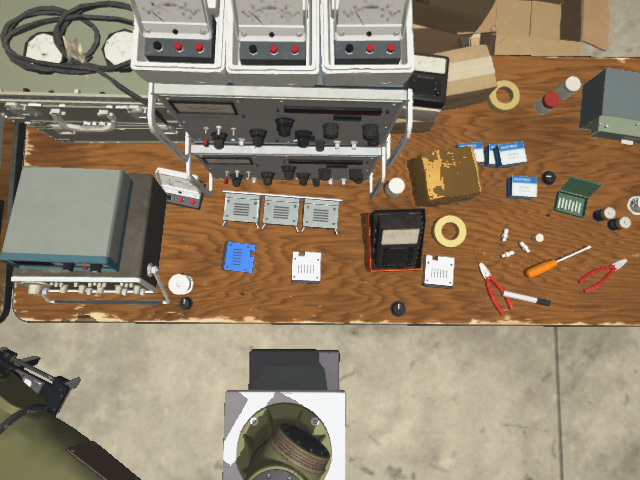

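View pics/side0.png

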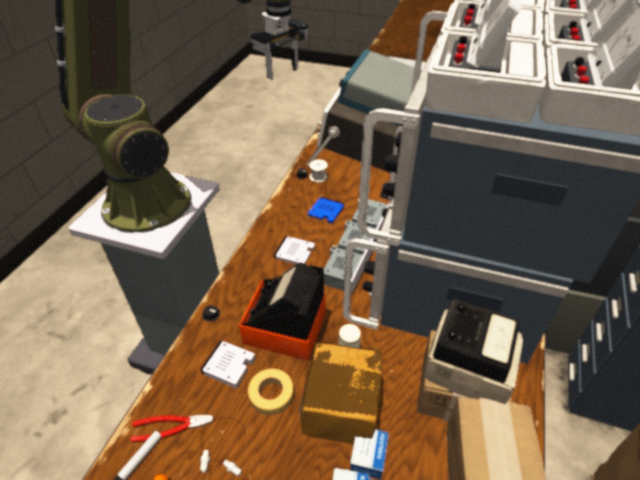

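The top view shows the rack bays at about (241,208), (281,210) and (321,213), with the work module at (306,266). The blue decoy is at (239,257), the spare at (438,271), the reel at (181,284), the jar at (396,186) and the tester at (397,240). I'll enlarge the work area next.

```bash
python3 - <<'E'
from h import *
crop('top0',210,180,350,290,5.5,'c1')
crop('side0',270,180,400,300,5,'c2')
c=load('top0')
for n,u,v in [('mod',306,270),('modL',297,262),('modR',316,272),('spare',438,275),('table',330,255),('table2',280,250),('bay1',241,210),('bay2',281,212),('bay3',321,215),('blue',239,262),('reel',181,284),('jar',396,186),('box',397,215),('shelf',285,175),('shelf2',285,150)]:
    print(n,world(c,u,v).round(4))
E
```

```text
mod [ 0.4699 -0.0516  0.016 ]
modL [ 0.4915 -0.027   0.0083]
modR [ 0.465  -0.0786  0.0114]
spare [ 0.4598 -0.406   0.0206]
table [ 0.5117 -0.1163  0.0016]
table2 [ 5.241e-01  2.010e-02 -4.000e-04]
bay1 [0.6267 0.1228 0.041 ]
bay2 [0.6226 0.0165 0.0414]
bay3 [ 0.6161 -0.0901  0.0389]
blue [0.4899 0.1291 0.0099]
reel [0.4297 0.2725 0.046 ]
jar [ 0.6934 -0.2881  0.0582]
box [ 0.6022 -0.2736  0.1516]
shelf [6.951e-01 2.000e-04 1.641e-01]
shelf2 [ 0.7285 -0.0049  0.2659]
```

View pics/c1.png

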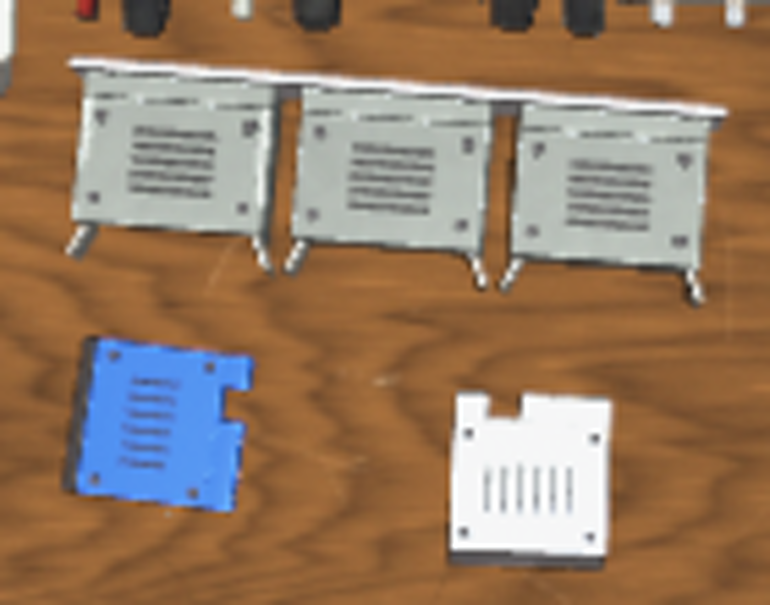

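View pics/c2.png

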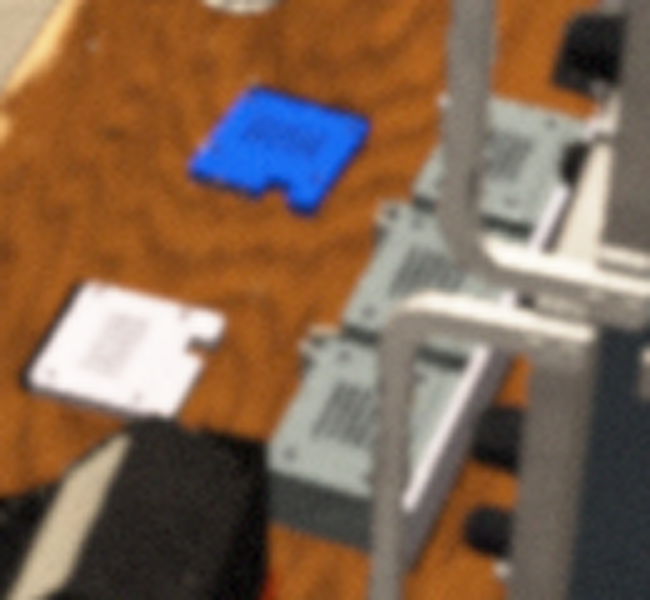

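```bash
python3 - <<'E'
from h import *
c=load('top0')
# median heights on the two module tops, table offset nearby
def reg(u0,v0,u1,v1):
    return np.array([world(c,u,v) for u in range(u0,u1) for v in range(v0,v1) if c['z_map'][v,u]>0])
for n,b in dict(work=(295,255,318,278),spare=(428,260,450,282),blue=(228,245,252,270),table1=(325,250,355,275),table2=(262,235,285,275),table3=(405,280,422,300)).items():
    p=reg(*b); print(n,len(p),np.median(p,0).round(4),p[:,2].mean().round(4),p[:,2].std().round(4))
E
```

```text
work 529 [ 0.4808 -0.0514  0.0116] 0.0117 0.0028
spare 484 [ 0.472  -0.4078  0.0199] 0.0199 0.0027
blue 595 [0.5032 0.1281 0.0113] 0.0113 0.0032
table1 746 [ 4.930e-01 -1.425e-01 -1.000e-04] -0.0002 0.0026
table2 915 [ 5.106e-01  3.890e-02 -5.000e-04] -0.0005 0.0026
table3 340 [ 4.204e-01 -3.426e-01 -2.000e-04] -0.0002 0.0026
```

Heights settle which module is which: the work module's top is at 11.7 mm, so it is the thin one, and the spare's is at 19.9 mm. The thin module needs bay_low. From the top camera each front face spans only about 2 px, so I'll build super-resolved profiles across the mouths to compare slot heights.

```bash
python3 - <<'E'
from h import *
c=load('top0'); print(c['fx'],c['cx'],c['cy'])
crop('top0',220,212,345,236,6,'c3')
# front top edges from crop c1 (scale 5.5, origin 210,180)
pts={'L':[(75,216),(256,236)],'M':[(293,234),(476,252)],'R':[(512,256),(693,268)]}
E=[]
for n,(a,b) in pts.items():
    A=[world(c,210+p[0]/5.5-.4,180+p[1]/5.5-.4,0.042) for p in(a,b)]
    print(n,A[0].round(4),A[1].round(4),np.linalg.norm(A[1]-A[0]).round(4),np.degrees(np.arctan2(A[0][0]-A[1][0],A[0][1]-A[1][1])).round(2))
for n,p in dict(nl=(457,392),nr=(611,400),rl=(448,553),rr=(605,557)).items():
    print(n,world(c,210+p[0]/5.5-.4,180+p[1]/5.5-.4,0.012).round(4))
E
```

```text
480.8066303915952 320.6794435652487 232.3449088613983
L [0.6023 0.169  0.042 ] [0.5936 0.0817 0.042 ] 0.0877 5.71
M [0.5947 0.064  0.042 ] [ 0.587  -0.0244  0.042 ] 0.0887 5.01
R [ 0.5852 -0.0418  0.042 ] [ 0.5804 -0.1292  0.042 ] 0.0876 3.17
nl [ 0.5212 -0.015   0.012 ]
nr [ 0.5181 -0.0907  0.012 ]
rl [ 0.4425 -0.0118  0.012 ]
rr [ 0.4413 -0.0885  0.012 ]
```

View pics/c3.png

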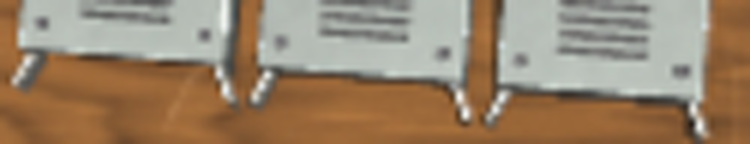

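```bash
cat > prof.py <<'E'
from h import *
import sys
ims=[load('top0')]
for i in range(12):
    ims.append(ctrl.camera('top'))
c=ims[0]
img=np.mean([k['color'].astype(float) for k in ims],0)
print('noise',np.std([k['color'][215,320].astype(float) for k in ims],0))
pickle.dump(img,open('pics/mean.pkl','wb'))
E
python3 prof.py
cat > prof2.py <<'E'
from h import *
c=load('top0'); img=pickle.load(open('pics/mean.pkl','rb'))
yaw=np.radians(-4.2); ex=np.array([np.cos(yaw),np.sin(yaw)]); ey=np.array([-np.sin(yaw),np.cos(yaw)])
V,U=np.mgrid[195:245,215:350]
W=np.array([world(c,u,v,0.042)[:2] for u,v in zip(U.ravel(),V.ravel())])
C=img[V.ravel(),U.ravel()]
M=np.array([0.5912,0.0197])
s=(W-M)@ex; t=(W-M)@ey
for n,t0 in [('L',.106),('M',0),('R',-.106)]:
    m=(abs(t-t0)<.030)
    ss,cc,tt=s[m],C[m],t[m]
    # local edge fit: brightness crossing per column
    print(n)
    for lo in np.arange(-.014,.006,.001):
        k=(ss>=lo-.0003)&(ss<lo+.0013)
        print('  %.1f'%(lo*1e3+.5),k.sum(),cc[k].mean(0).round(0) if k.any() else '')
E
python3 prof2.py
```

```text
noise [0.5547002  0.49851852 0.69656809]
L
  -13.5 14 [158. 106.  58.]
  -12.5 14 [160. 106.  58.]
  -11.5 14 [159. 105.  58.]
  -10.5 12 [155. 103.  57.]
  -9.5 12 [154. 102.  57.]
  -8.5 14 [146.  97.  54.]
  -7.5 12 [142.  94.  53.]
  -6.5 13 [141.  93.  53.]
  -5.5 14 [133.  88.  51.]
  -4.5 12 [129.  87.  52.]
  -3.5 14 [113.  81.  53.]
  -2.5 12 [85. 71. 58.]
  -1.5 13 [139. 138. 130.]
  -0.5 14 [181. 187. 179.]
  0.5 13 [180. 187. 180.]
  1.5 13 [182. 190. 183.]
  2.5 14 [186. 194. 186.]
  3.5 13 [185. 193. 186.]
  4.5 15 [184. 191. 184.]
  5.5 13 [183. 190. 183.]
M
  -13.5 14 [148.  99.  55.]
  -12.5 14 [152. 101.  56.]
  -11.5 13 [149. 100.  55.]
  -10.5 14 [148.  98.  55.]
  -9.5 13 [150. 101.  55.]
  -8.5 14 [152. 101.  56.]
  -7.5 14 [152. 101.  56.]
  -6.5 13 [152. 101.  56.]
  -5.5 13 [152. 101.  56.]
  -4.5 15 [145.  98.  55.]
  -3.5 12 [108.  79.  54.]
  -2.5 15 [89. 72. 57.]
  -1.5 12 [89. 79. 70.]
  -0.5 13 [135. 138. 132.]
  0.5 14 [178. 185. 178.]
  1.5 14 [179. 186. 179.]
  2.5 13 [182. 189. 183.]
  3.5 15 [186. 194. 187.]
  4.5 12 [185. 192. 185.]
  5.5 15 [184. 191. 184.]
R
  -13.5 15 [154. 102.  57.]
  -12.5 14 [153. 102.  56.]
  -11.5 15 [149.  99.  55.]
  -10.5 13 [149.  99.  55.]
  -9.5 15 [147.  98.  55.]
  -8.5 13 [144.  96.  54.]
  -7.5 15 [144.  96.  54.]
  -6.5 14 [145.  96.  54.]
  -5.5 15 [146.  97.  54.]
  -4.5 14 [135.  92.  54.]
  -3.5 15 [105.  77.  52.]
  -2.5 12 [90. 74. 60.]
  -1.5 15 [77. 70. 63.]
  -0.5 12 [75. 75. 72.]
  0.5 14 [148. 153. 148.]
  1.5 14 [186. 194. 186.]
  2.5 14 [182. 189. 182.]
  3.5 13 [186. 193. 187.]
  4.5 14 [189. 196. 189.]
  5.5 12 [187. 194. 187.]
```

The dark bands have different widths (about 1.7, 3.0 and 3.9 mm for left, middle and right), but I can't tell yet whether the dark part is the slot or the face. The lid markings should be identical on all bays, so I'll measure each bright-to-dark edge relative to its own lid pattern. If those distances are equal, the dark part is the face. If they differ, it is the slot.

```bash
cat > prof3.py <<'E'
from h import *
from scipy.ndimage import map_coordinates
from scipy.optimize import minimize
c=load('top0'); g=pickle.load(open('pics/mean.pkl','rb')).mean(2)
R=cv2.Rodrigues(np.array(c['rvec'],float))[0]; T=np.array(c['tvec']).ravel()
yaw=np.radians(-4.0)
def samp(x0,y0,yaw,s,t,z=0.042,ch=None):
    ex=np.array([np.cos(yaw),np.sin(yaw),0]); ey=np.array([-np.sin(yaw),np.cos(yaw),0])
    S,Tt=np.meshgrid(s,t,indexing='ij')
    P=np.array([x0,y0,z])+S[...,None]*ex+Tt[...,None]*ey
    q=P@R.T+T; u=c['fx']*q[...,0]/q[...,2]+c['cx']; v=c['fy']*q[...,1]/q[...,2]+c['cy']
    return map_coordinates(g if ch is None else ch,[v,u],order=3)
s=np.arange(.010,.078,.001); t=np.arange(-.036,.036,.001)
M=(0.5912,0.0197)
ref=samp(*M,yaw,s,t)
ey=np.array([-np.sin(yaw),np.cos(yaw)])
sol={'M':np.array([M[0],M[1],yaw])}
for n,k in (('L',1),('R',-1)):
    p0=np.array(M)+k*.106*ey
    best=None
    for dx in np.arange(-.004,.0041,.001):
      for dy in np.arange(-.004,.0041,.001):
        r=minimize(lambda p:-np.corrcoef(samp(p0[0]+p[0]*1e-3,p0[1]+p[1]*1e-3,yaw,s,t).ravel(),ref.ravel())[0,1],[dx*1e3,dy*1e3],method='Nelder-Mead',options=dict(maxiter=60)) if abs(dx)%.002<1e-6 and abs(dy)%.002<1e-6 else None
        if r is not None and (best is None or r.fun<best.fun): best=r
    sol[n]=np.array([p0[0]+best.x[0]*1e-3,p0[1]+best.x[1]*1e-3,yaw]); print(n,best.x,best.fun)
d=sol['L']-sol['R']; print('pitch',np.hypot(d[0],d[1])/2,'yaw from lids',np.degrees(np.arctan2(-d[0],d[1])))
ss=np.arange(-.010,.008,.0005)
tt=np.arange(-.030,.030,.001)
print('s',(ss*1e3))
for n in 'LMR':
    p=samp(*sol[n][:2],yaw,ss,tt).mean(1); print(n,p.round(0).astype(int))
E
python3 prof3.py
```

```text
L [-0.57868628 -0.49731121] -0.9761770334966876
R [0.54608602 0.34041773] -0.9806151373532507
pitch 0.10554426556041313 yaw from lids -3.7113069825480047
s [-1.00000000e+01 -9.50000000e+00 -9.00000000e+00 -8.50000000e+00
 -8.00000000e+00 -7.50000000e+00 -7.00000000e+00 -6.50000000e+00
 -6.00000000e+00 -5.50000000e+00 -5.00000000e+00 -4.50000000e+00
 -4.00000000e+00 -3.50000000e+00 -3.00000000e+00 -2.50000000e+00
 -2.00000000e+00 -1.50000000e+00 -1.00000000e+00 -5.00000000e-01
  8.67361738e-15  5.00000000e-01  1.00000000e+00  1.50000000e+00
  2.00000000e+00  2.50000000e+00  3.00000000e+00  3.50000000e+00
  4.00000000e+00  4.50000000e+00  5.00000000e+00  5.50000000e+00
  6.00000000e+00  6.50000000e+00  7.00000000e+00  7.50000000e+00]
L [106 105 104 102 101 100  99  99  98  97  94  89  84  79  76  77  84  96
 113 133 152 169 182 189 192 192 190 188 186 186 185 186 186 186 186 186]
M [101 101 101 102 103 105 106 107 107 104 100  93  85  78  73  74  80  93
 111 131 150 167 180 187 191 191 190 188 187 186 186 186 187 187 187 187]
R [ 98  98  98  99  99 100 101 100  98  93  87  80  72  66  64  67  77  92
 112 134 155 173 185 192 195 195 193 190 189 188 188 188 189 189 189 189]
```

Relative to their lids, the three bright-to-dark edges coincide within 0.1 mm. So that edge is the roof's front edge, the dark part starts with the face, and the rack yaw is about -3.7°. Next I'll separate grey face from brown table by colour, below that common edge.

```bash
cat >> prof3.py <<'E'
print('---')
I=pickle.load(open('pics/mean.pkl','rb'))
y2=np.radians(-3.7)
V,U=np.mgrid[190:250,212:352]
W=np.array([world(c,u,v,0.042)[:2] for u,v in zip(U.ravel(),V.ravel())]); C=I[V.ravel(),U.ravel()]
ex=np.array([np.cos(y2),np.sin(y2)]); e2=np.array([-np.sin(y2),np.cos(y2)])
data={}
for n in 'LMR':
    a=(W-sol[n][:2])@ex; b=(W-sol[n][:2])@e2
    m=(abs(b)<.034)&(a>-.014)&(a<.006); a,C2=a[m],C[m]; data[n]=(a,C2)
    print(n)
    for lo in np.arange(-9,1.1,.5):
        w=np.exp(-.5*((a*1e3-lo)/.35)**2); mu=(w[:,None]*C2).sum(0)/w.sum()
        print('  %.1f'%lo,mu.round(0),'R-B %.0f'%(mu[0]-mu[2]), 'R/B %.2f'%(mu[0]/mu[2]))
np.save('pics/sol.npy',np.array([sol[n] for n in 'LMR']))
E
python3 prof3.py | sed '1,/---/d'
```

```text
L
  -9.0 [152. 103.  59.] R-B 93 R/B 2.57
  -8.5 [152. 102.  57.] R-B 95 R/B 2.65
  -8.0 [150. 100.  56.] R-B 95 R/B 2.71
  -7.5 [146.  97.  55.] R-B 92 R/B 2.68
  -7.0 [143.  96.  55.] R-B 88 R/B 2.62
  -6.5 [140.  95.  57.] R-B 83 R/B 2.45
  -6.0 [139.  95.  57.] R-B 82 R/B 2.44
  -5.5 [142.  94.  54.] R-B 88 R/B 2.63
  -5.0 [138.  92.  52.] R-B 86 R/B 2.63
  -4.5 [133.  89.  51.] R-B 82 R/B 2.58
  -4.0 [129.  87.  52.] R-B 77 R/B 2.48
  -3.5 [127.  88.  55.] R-B 72 R/B 2.31
  -3.0 [128.  89.  56.] R-B 72 R/B 2.29
  -2.5 [111.  80.  53.] R-B 58 R/B 2.10
  -2.0 [88. 68. 51.] R-B 37 R/B 1.73
  -1.5 [86. 73. 61.] R-B 24 R/B 1.40
  -1.0 [105.  99.  91.] R-B 15 R/B 1.16
  -0.5 [141. 140. 133.] R-B 7 R/B 1.06
  0.0 [171. 174. 167.] R-B 4 R/B 1.03
  0.5 [184. 190. 182.] R-B 2 R/B 1.01
  1.0 [182. 189. 181.] R-B 1 R/B 1.00
M
  -9.0 [151. 101.  56.] R-B 96 R/B 2.73
  -8.5 [151. 101.  56.] R-B 95 R/B 2.70
  -8.0 [152. 101.  56.] R-B 95 R/B 2.69
  -7.5 [152. 101.  56.] R-B 96 R/B 2.70
  -7.0 [153. 102.  57.] R-B 97 R/B 2.71
  -6.5 [153. 102.  56.] R-B 97 R/B 2.72
  -6.0 [150. 100.  56.] R-B 9
[... 666 characters left out ...]
R/B 2.67
  -7.5 [144.  96.  54.] R-B 90 R/B 2.67
  -7.0 [145.  97.  55.] R-B 91 R/B 2.66
  -6.5 [146.  97.  55.] R-B 92 R/B 2.67
  -6.0 [146.  97.  54.] R-B 92 R/B 2.69
  -5.5 [143.  96.  55.] R-B 88 R/B 2.61
  -5.0 [123.  86.  53.] R-B 71 R/B 2.34
  -4.5 [100.  73.  50.] R-B 50 R/B 2.00
  -4.0 [92. 71. 53.] R-B 39 R/B 1.73
  -3.5 [90. 73. 59.] R-B 31 R/B 1.53
  -3.0 [87. 74. 63.] R-B 24 R/B 1.39
  -2.5 [81. 72. 64.] R-B 17 R/B 1.26
  -2.0 [70. 66. 62.] R-B 8 R/B 1.13
  -1.5 [73. 73. 70.] R-B 3 R/B 1.04
  -1.0 [ 97. 100.  97.] R-B 1 R/B 1.01
  -0.5 [137. 142. 137.] R-B 0 R/B 1.00
  0.0 [171. 178. 171.] R-B 0 R/B 1.00
  0.5 [186. 193. 186.] R-B 0 R/B 1.00
  1.0 [184. 191. 184.] R-B 0 R/B 1.00
```

```bash
cat >> prof3.py <<'E'
print('=====')
from itertools import permutations
from scipy.optimize import least_squares
from scipy.special import erf
k=.155/1.27; 
def blur(x,edge,sg): return .5*(1+erf((x-edge)/sg/np.sqrt(2)))
def model(p,hs):
    sg,e0=p[0],p[1]; F=p[2:5]; Kf=p[5]; T_=p[6:9]; out=[]
    for i,n in enumerate('LMR'):
        a,C2=data[n]; x=a*1e3; m=(x>-7.5)&(x<1.5); x=x[m]; C3=C2[m]
        e=e0+p[9+i]; wood=np.array([150,100,56])*p[12+i]
        w=k*(42-hs[i])
        y=wood+(Kf*wood-wood)*blur(x,e-k*42,sg)[:,None]+(F-Kf*wood)*blur(x,e-w,sg)[:,None]+(T_-F)*blur(x,e,sg)[:,None]
        out.append((y-C3).ravel()/np.sqrt(len(x)))
    return np.concatenate(out+[p[9:12]*30])
for hs in permutations([14.5,22.5,31]):
    best=min((least_squares(lambda p:model(p,hs),[1,-.5,f,f,f,kf,185,192,185,0,0,0,1,1,1],bounds=([.3,-3,20,20,20,.05,170,170,170,-1,-1,-1,.7,.7,.7],[2.5,3,175,175,175,1.05,200,200,200,1,1,1,1.2,1.2,1.2])) for f in(60,150) for kf in(.2,.9)),key=lambda r:r.cost)
    print(hs,round(best.cost,1),best.x.round(2))
E
python3 prof3.py | sed '1,/=====/d'
```

```text
(14.5, 22.5, 31) 718.9 [ 5.0000e-01 -5.5000e-01  8.6600e+01  7.2660e+01  6.0490e+01  8.3000e-01
  1.8341e+02  1.9237e+02  1.8609e+02  3.0000e-02  1.0000e-02 -3.0000e-02
  1.0200e+00  1.0600e+00  9.2000e-01]
(14.5, 31, 22.5) 723.8 [ 5.0000e-01 -5.4000e-01  8.4970e+01  7.2790e+01  6.1860e+01  8.2000e-01
  1.8402e+02  1.9277e+02  1.8631e+02  2.0000e-02  1.0000e-02 -3.0000e-02
  1.0300e+00  1.0200e+00  9.6000e-01]
(22.5, 14.5, 31) 566.8 [ 4.8000e-01 -5.5000e-01  8.1760e+01  7.0400e+01  6.0310e+01  8.8000e-01
  1.8391e+02  1.9241e+02  1.8578e+02  1.0000e-02  4.0000e-02 -5.0000e-02
  1.0000e+00  1.0800e+00  8.9000e-01]
(22.5, 31, 14.5) 534.0 [ 5.4000e-01 -5.8000e-01  7.5750e+01  6.7730e+01  6.0570e+01  8.5000e-01
  1.8482e+02  1.9295e+02  1.8597e+02  3.0000e-02  0.0000e+00 -3.0000e-02
  1.0200e+00  1.0000e+00  9.8000e-01]
(31, 14.5, 22.5) 428.9 [ 5.0000e-01 -5.9000e-01  7.5280e+01  6.7660e+01  6.0790e+01  8.9000e-01
  1.8395e+02  1.9180e+02  1.8473e+02 -3.0000e-02  6.0000e-02 -3.0000e-02
  9.7000e-01  1.0800e+00  9.2000e-01]
(31, 22.5, 14.5) 374.9 [ 5.5000e-01 -6.4000e-01  6.9960e+01  6.3960e+01  5.8910e+01  8.9000e-01
  1.8407e+02  1.9168e+02  1.8440e+02 -1.0000e-02  2.0000e-02 -1.0000e-02
  9.8000e-01  1.0400e+00  9.7000e-01]
```

The colour model clearly favours left = high, middle = mid, right = low. The depth map gives an independent check: the height at which the face ends and the table behind it shows.

```bash
cat > dep.py <<'E'
from h import *
ims=[ctrl.camera('top') for _ in range(10)]
c=dict(load('top0')); Z=np.array([k['z_map'] for k in ims]); Z[Z==0]=np.nan; c['z_map']=np.nanmedian(Z,0)
print('depth noise',np.nanstd(Z,0)[200:240,220:340].mean())
pickle.dump(c,open('pics/avg.pkl','wb'))
sol=np.load('pics/sol.npy'); y2=np.radians(-3.7)
ex=np.array([np.cos(y2),np.sin(y2)]); e2=np.array([-np.sin(y2),np.cos(y2)])
V,U=np.mgrid[190:250,212:352]
W=np.array([world(c,u,v,0.042)[:2] for u,v in zip(U.ravel(),V.ravel())]); P=np.array([world(c,u,v) for u,v in zip(U.ravel(),V.ravel())])
for i,n in enumerate('LMR'):
    a=(W-sol[i][:2])@ex*1e3; b=(W-sol[i][:2])@e2
    m=(abs(b)<.033)
    print(n,[(round(lo,1),np.round(np.median(P[m&(abs(a-lo)<.3),2])*1e3,1)) for lo in np.arange(-8,2.1,.5) if (m&(abs(a-lo)<.3)).any()])
E
python3 dep.py
```

```text
depth noise 0.0024050165
L [(np.float64(-8.0), np.float64(-0.7)), (np.float64(-7.5), np.float64(-1.1)), (np.float64(-7.0), np.float64(-1.4)), (np.float64(-6.5), np.float64(-1.1)), (np.float64(-6.0), np.float64(-0.5)), (np.float64(-5.5), np.float64(0.0)), (np.float64(-5.0), np.float64(-0.8)), (np.float64(-4.5), np.float64(-0.7)), (np.float64(-4.0), np.float64(-0.9)), (np.float64(-3.5), np.float64(-0.6)), (np.float64(-3.0), np.float64(0.2)), (np.float64(-2.5), np.float64(-0.0)), (np.float64(-2.0), np.float64(33.0)), (np.float64(-1.5), np.float64(37.6)), (np.float64(-1.0), np.float64(40.8)), (np.float64(-0.5), np.float64(41.2)), (np.float64(0.0), np.float64(42.1)), (np.float64(0.5), np.float64(41.6)), (np.float64(1.0), np.float64(41.2)), (np.float64(1.5), np.float64(41.8)), (np.float64(2.0), np.float64(41.1))]
M [(np.float64(-8.0), np.float64(-0.9)), (np.float64(-7.5), np.float64(-1.2)), (np.float64(-7.0), np.float64(-0.7)), (np.float64(-6.5), np.float64(0.2)), (np.float64(-6.0), np.float64(-0.0)), (np.float64(-5.5), np.float64(-0.2)), (np.float64(-5.0), np.float64(-1.1)), (np.float64(-
[... 604 characters left out ...]
-7.0), np.float64(-0.5)), (np.float64(-6.5), np.float64(0.2)), (np.float64(-6.0), np.float64(0.7)), (np.float64(-5.5), np.float64(0.1)), (np.float64(-5.0), np.float64(0.2)), (np.float64(-4.5), np.float64(-1.2)), (np.float64(-4.0), np.float64(16.5)), (np.float64(-3.5), np.float64(23.5)), (np.float64(-3.0), np.float64(25.0)), (np.float64(-2.5), np.float64(29.7)), (np.float64(-2.0), np.float64(33.1)), (np.float64(-1.5), np.float64(38.0)), (np.float64(-1.0), np.float64(40.2)), (np.float64(-0.5), np.float64(41.7)), (np.float64(0.0), np.float64(41.6)), (np.float64(0.5), np.float64(42.1)), (np.float64(1.0), np.float64(42.4)), (np.float64(1.5), np.float64(41.1)), (np.float64(2.0), np.float64(41.1))]
```

Depth agrees: the faces end at about 33, 23 and 16 mm (left, middle, right), so the right bay is bay_low. Now the module, bay and tool poses.

```bash
cat >> h.py <<'E'
from scipy.spatial.transform import Rotation
def tool():
    o=ctrl.get_obs(); R=Rotation.from_euler('xyz',o['eef_rot']).as_matrix(); return o,R
def plan(target,jaw_deg=None):
    o,R=tool(); d=R.T@(np.array(target)-o['ee_pos'])*1e3
    print('t',o['time_s'],'pos',o['ee_pos'].round(4),'shift',d.round(1),'jaw yaw',np.degrees(np.arctan2(R[1,2],R[0,2])).round(2),'toolx',R[:,0].round(3),'F',o['force'].round(1),'w',round(o['grip_width'],4))
E
python3 - <<'E'
from h import *
c=load('avg'); I=pickle.load(open('pics/mean.pkl','rb')); sol=np.load('pics/sol.npy')
y2=np.radians(-3.7); ex=np.array([np.cos(y2),np.sin(y2)]); ey=np.array([-np.sin(y2),np.cos(y2)])
# module outline: top-face mask (bright white) by minAreaRect at z=.012
m=np.zeros(I.shape[:2],np.uint8); sub=I[245:290,285:330]
white=(sub.min(2)>150).astype(np.uint8); big=cv2.resize(sub.min(2).astype(np.float32),None,fx=8,fy=8,interpolation=cv2.INTER_CUBIC)
cs,_=cv2.findContours((big>120).astype(np.uint8),cv2.RETR_EXTERNAL,cv2.CHAIN_APPROX_NONE); q=max(cs,key=cv2.contourArea)[:,0].astype(float)
pts=np.array([world(c,285+(a+.5)/8-.5,245+(b+.5)/8-.5,0.012)[:2] for a,b in q])
r=cv2.minAreaRect((pts*1e3).astype(np.float32)); print('white face rect',r, cv2.boxPoints(r).round(1).tolist())
# bay R side edges: along ey profile over lid, s 10..60mm
from scipy.ndimage import map_coordinates
R=cv2.Rodrigues(np.array(c['rvec'],float))[0]; T=np.array(c['tvec']).ravel()
for i,n in enumerate('LMR'):
    s=np.arange(.012,.05,.001); t=np.arange(-.056,.056,.001)
    S,Tt=np.meshgrid(s,t,indexing='ij'); P=np.concatenate([sol[i][:2]+S[...,None]*ex+Tt[...,None]*ey,np.full(S.shape+(1,),.042)],-1)
    qq=P@R.T+T; u=c['fx']*qq[...,0]/qq[...,2]+c['cx']; v=c['fy']*qq[...,1]/qq[...,2]+c['cy']
    p=map_coordinates(I[:,:,2],[v,u],order=3).mean(0)
    a=t[np.argmax(p>120)]; b=t[len(t)-1-np.argmax(p[::-1]>120)]
    print(n,'lid sides',a,b,'mid',(a+b)/2,'mouth',(sol[i][:2]-ex*.0006+ey*(a+b)/2).round(4), p[:16:1].round(0),p[-16:].round(0))
for n,u,v in [('boxTL',371,213),('boxBL',371,272),('reel',181,284),('instr',165,300)]: print(n,world(c,u,v).round(3))
plan((.3,.2,.2))
E
```

```text
white face rect ((481.7369384765625, -51.464744567871094), (78.78955841064453, 80.0682601928711), 88.86540222167969) [[440.8999938964844, -90.0999984741211], [521.0, -91.5999984741211], [522.5, -12.899999618530273], [442.5, -11.300000190734863]]
L lid sides -0.04599999999999999 0.04600000000000009 mid 4.85722573273506e-17 mouth [0.5974 0.125 ] [ 51.  56.  57.  57.  57.  59.  62.  69.  84. 108. 144. 184. 214. 225.
 217. 201.] [185. 193. 204. 209. 199. 167. 121.  79.  55.  49.  53.  56.  56.  55.
  55.  55.]
M lid sides -0.04599999999999999 0.04500000000000009 mid -0.0004999999999999519 mouth [0.5906 0.0192] [ 50.  58.  59.  57.  55.  55.  57.  63.  78. 101. 132. 162. 182. 189.
 187. 183.] [176. 177. 178. 178. 168. 142. 104.  69.  51.  49.  54.  57.  57.  57.
  58.  60.]
R lid sides -0.04599999999999999 0.04500000000000009 mid -0.0004999999999999519 mouth [ 0.5837 -0.0862] [ 55.  55.  55.  54.  53.  52.  55.  62.  79. 105. 138. 168. 186. 190.
 186. 181.] [181. 183. 186. 186. 168. 129.  79.  44.  34.  42.  54.  59.  59.  57.
  55.  55.]
boxTL [ 0.612 -0.215  0.114]
boxBL [ 0.467 -0.228 -0.001]
reel [0.43  0.273 0.044]
instr [ 0.386  0.326 -0.   ]
t 1.2 pos [0.2382 0.4958 0.1688] shift [ -31.2 -183.8 -239.8] jaw yaw 64.34 toolx [-0. -0. -1.] F [-0.1  0.5  1.2] w 0.0941
```

bay_low's mouth is at about (0.584, -0.086), yaw -3.7°. The module's centre line is near y -0.0515, nose at x 0.52, yaw about -1.7°. I'll go above the module's rear part.

Request:
servo_tool:
  motion: [-20, -20, -20, 0, -40, -55, -52, -2, -40, -95, -89, -4, -40, -135, -126, -7, -40, -175, -164, -10, -40, -215, -201, -13, -40, -255, -239, -16, -40, -295, -276, -18, -40, -335, -314, -20, -30, -370, -346, -22, -20, -400, -374, -24, -10, -420, -393, -24, 0, -427, -400, -24, 0, -427, -400, -24]
  gripper: 1
  force: 15

```text
time_s: 2.95
ee_pos: [0.4494, -0.0495, 0.1681]
eef_rot: [1.364, 1.569, 2.905]
force: [0.5, 0.7, -0.2]
grip_width: 0.0942
```

```bash
python3 -c "
from h import *
plan((.450,-.0505,.05)); shot('top','t1'); crop('t1',220,180,400,320,4.4,'t1c')"
```

```text
t 2.95 pos [ 0.4494 -0.0495  0.1681] shift [118.1  -0.8  -1.1] jaw yaw 88.31 toolx [-0.001  0.    -1.   ] F [ 0.5  0.7 -0.2] w 0.0942
```

View pics/t1c.png

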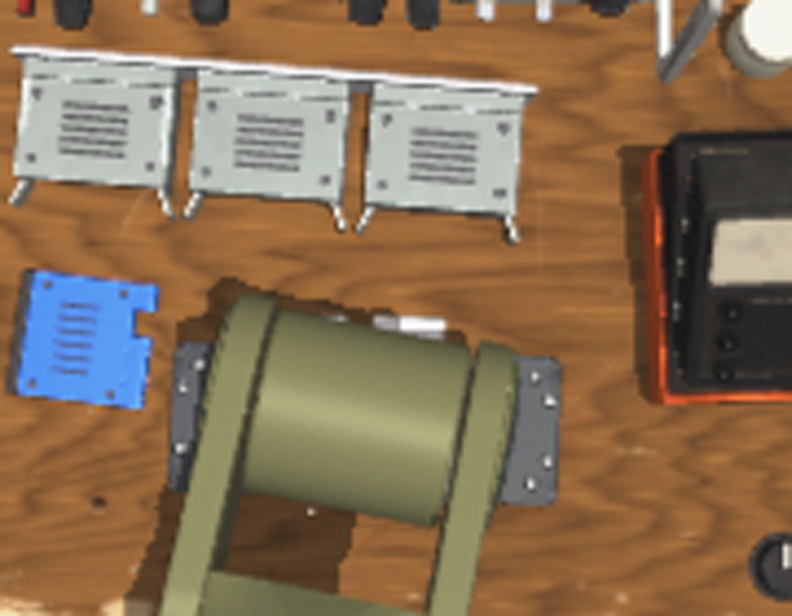

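The gripper is over the module with its jaws across the sides. I'm descending with the fingers straddling it.

Request:
servo_tool:
  motion: [40, -1, -1, 0, 85, -1, -1, 0, 125, -1, -1, 0, 145, -1, -1, 0, 155, -1, -1, 0, 162, -1, -1, 0, 162, -1, -1, 0, 162, -1, -1, 0]

```text
time_s: 4.0
ee_pos: [0.4512, -0.0507, 0.0074]
eef_rot: [-1.756, 1.57, -0.214]
force: [0.4, 0.7, 0.7]
grip_width: 0.0941
```

```bash
python3 -c "
from h import *
plan((.450,-.0505,.005)); shot('side','s1'); crop('s1',230,190,380,310,5,'s1c')"
```

```text
t 4.0 pos [ 0.4512 -0.0507  0.0074] shift [2.4 1.2 0.2] jaw yaw 88.35 toolx [ 0.001 -0.    -1.   ] F [0.4 0.7 0.7] w 0.0941
```

View pics/s1c.png

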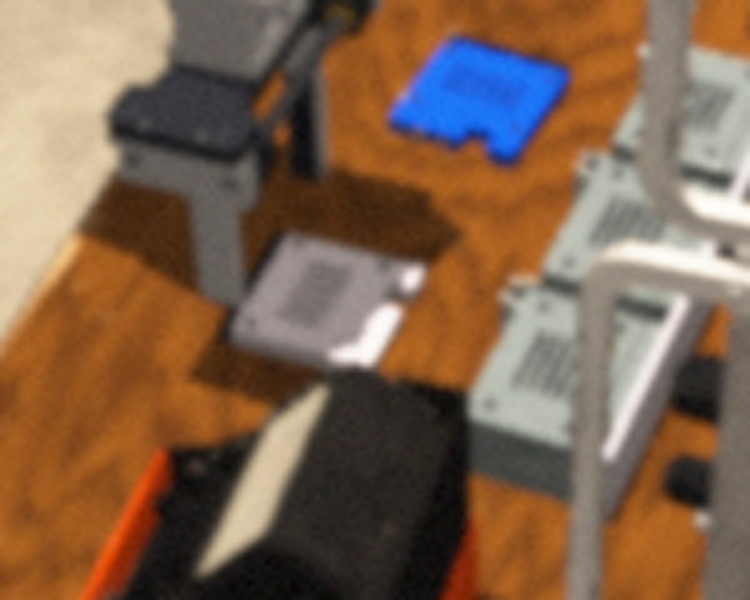

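In the side view (crop pixels), the near finger at (215,270) is at the rear of the module's side edge, and the fingers straddle it. Lowering 2 mm and closing.

Request:
servo_tool:
  motion: [2, 0, 0, 0, 2, 0, 0, 0, 2, 0, 0, 0, 2, 0, 0, 0, 2, 0, 0, 0, 2, 0, 0, 0]
  gripper: 0
  force: 15

```text
time_s: 4.8
ee_pos: [0.4508, -0.0507, 0.0048]
eef_rot: [-1.643, 1.571, -0.102]
force: [-0.7, 0.1, 1.0]
grip_width: 0.0375
```

```bash
python3 -c "
from h import *
plan((.450,-.0505,.005))"
```

```text
t 4.8 pos [ 0.4508 -0.0507  0.0048] shift [-0.2  0.8  0.2] jaw yaw 88.34 toolx [ 0. -0. -1.] F [-0.7  0.1  1. ] w 0.0375
```

The opening is 37.5 mm, less than the 76 mm width, so the jaws aren't on the module. I'll take a look.

```bash
python3 -c "
from h import *
o=ctrl.get_obs(); print(o['grip_width'])
shot('side','s2'); crop('s2',230,190,380,310,5,'s2c'); shot('top','t2'); crop('t2',220,180,400,320,4.4,'t2c')"
```

```text
0.03746525129303208
```

View pics/s2c.png

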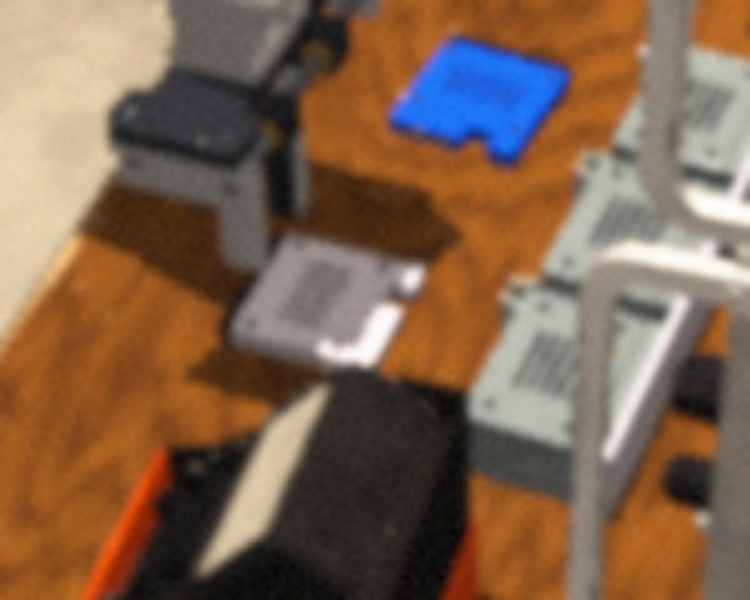

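View pics/t2c.png

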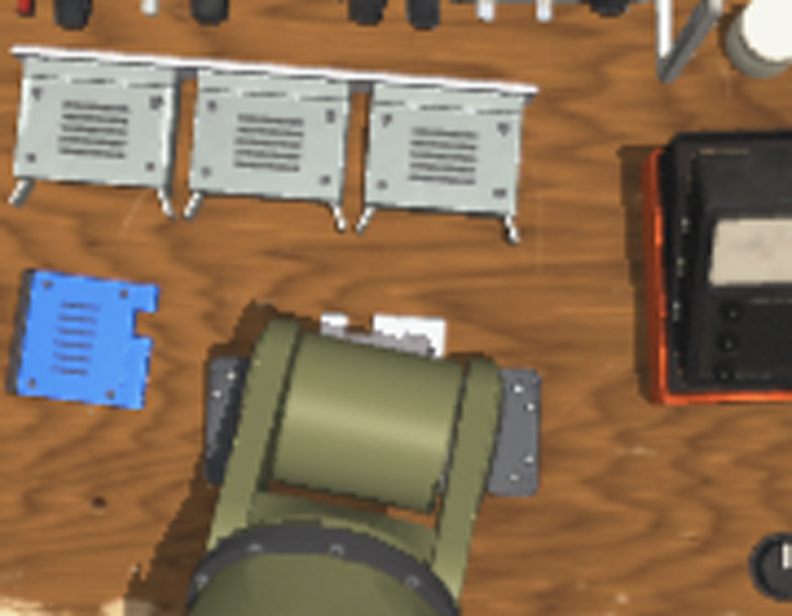

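```bash
python3 -c "
from h import *
for t,l in (('s1',[(215,280),(235,300),(200,250),(250,340),(240,315),(330,310)]),('s2',[(245,255),(232,235),(300,190),(240,335),(285,238),(330,310)])):
    c=load(t)
    for u,v in l: print(t,u,v,world(c,230+u/5,190+v/5).round(4), world(c,230+u/5,190+v/5,.012).round(4))
"
```

```text
s1 215 280 [ 0.4508 -0.1105  0.0653] [ 0.4256 -0.0613  0.012 ]
s1 235 300 [ 0.4596 -0.1088  0.0528] [ 0.4411 -0.0716  0.012 ]
s1 200 250 [ 0.4455 -0.1125  0.0856] [ 0.4093 -0.043   0.012 ]
s1 250 340 [ 0.4565 -0.09    0.0055] [ 0.4593 -0.0957  0.012 ]
s1 240 315 [ 0.446  -0.0775  0.0083] [ 0.4477 -0.0808  0.012 ]
s1 330 310 [ 0.4899 -0.063   0.0121] [ 0.4899 -0.0629  0.012 ]
s2 245 255 [ 0.4552 -0.0841  0.0595] [ 0.4332 -0.039   0.012 ]
s2 232 235 [ 0.4491 -0.084   0.0712] [ 0.4208 -0.027   0.012 ]
s2 300 190 [ 0.4614 -0.0264  0.0551] [0.4419 0.0173 0.012 ]
s2 240 335 [ 0.4498 -0.0873  0.0044] [ 0.4531 -0.094   0.012 ]
s2 285 238 [ 0.4479 -0.0197  0.0113] [ 0.4482 -0.0203  0.012 ]
s2 330 310 [ 0.4887 -0.06    0.0089] [ 0.4899 -0.0629  0.012 ]
```

```bash
python3 -c "
from h import *
for t,u in (('s1',218),('s1',212),('s2',245),('s2',250)):
    c=load(t); uu=230+u/5
    print(t,u,[(v,*world(c,uu,v)[1:].round(3)) for v in range(236,258)])
crop('s2',265,220,305,262,14,'s2d'); print(ctrl.get_obs()['qpos'].round(3))
"
```

```text
s1 218 [(236, np.float64(-0.111), np.float64(0.1)), (237, np.float64(-0.108), np.float64(0.094)), (238, np.float64(-0.111), np.float64(0.094)), (239, np.float64(-0.111), np.float64(0.091)), (240, np.float64(-0.111), np.float64(0.087)), (241, np.float64(-0.114), np.float64(0.086)), (242, np.float64(-0.112), np.float64(0.082)), (243, np.float64(-0.111), np.float64(0.076)), (244, np.float64(-0.113), np.float64(0.075)), (245, np.float64(-0.109), np.float64(0.067)), (246, np.float64(-0.112), np.float64(0.068)), (247, np.float64(-0.114), np.float64(0.066)), (248, np.float64(-0.111), np.float64(0.06)), (249, np.float64(-0.11), np.float64(0.055)), (250, np.float64(-0.111), np.float64(0.052)), (251, np.float64(-0.065), np.float64(-0.002)), (252, np.float64(-0.068), np.float64(-0.003)), (253, np.float64(-0.082), np.float64(0.01)), (254, np.float64(-0.086), np.float64(0.01)), (255, np.float64(-0.088), np.float64(0.009)), (256, np.float64(-0.091), np.float64(0.009)), (257, np.float64(-0.09), np.float64(0.004))]
s1 212 [(236, np.float64(-0.111), np.float64(0.099)), (237, np.float64(-0.111), np.fl
[... 2315 characters left out ...]
loat64(0.053)), (244, np.float64(-0.086), np.float64(0.052)), (245, np.float64(-0.049), np.float64(0.009)), (246, np.float64(-0.053), np.float64(0.009)), (247, np.float64(-0.058), np.float64(0.011)), (248, np.float64(-0.06), np.float64(0.01)), (249, np.float64(-0.062), np.float64(0.008)), (250, np.float64(-0.066), np.float64(0.009)), (251, np.float64(-0.071), np.float64(0.01)), (252, np.float64(-0.075), np.float64(0.011)), (253, np.float64(-0.076), np.float64(0.008)), (254, np.float64(-0.079), np.float64(0.008)), (255, np.float64(-0.083), np.float64(0.009)), (256, np.float64(-0.086), np.float64(0.009)), (257, np.float64(-0.092), np.float64(0.011))]
[-0.193  0.311  1.939 -0.     0.891 -1.735]
```

View pics/s2d.png

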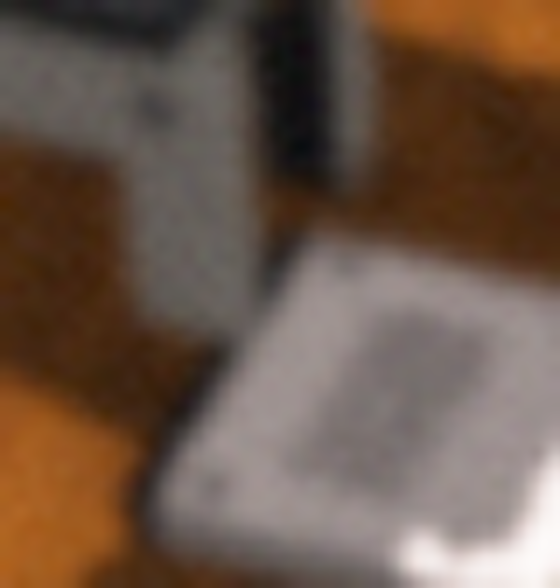

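The depth data show the fingertips at z ≈ 0.050 while the reported TCP z is 0.005, and the frame taken before the last drop shows the same offset. The reported height is about 45 mm too low. x and y agree with the camera (outer finger face at y -0.111, x about 0.451). The jaws closed above the module without touching it. I'll reopen, then descend using the camera height and check partway.

Request:
servo_tool:
  motion: [0, 0, 0, 0, 0, 0, 0, 0, 0, 0, 0, 0, 0, 0, 0, 0, 0, 0, 0, 0, 0, 0, 0, 0, 8, 0, 0, 0, 16, 0, 0, 0, 24, 0, 0, 0, 30, 0, 0, 0, 30, 0, 0, 0]
  gripper: 1

```text
time_s: 6.28
ee_pos: [0.4505, -0.0507, -0.0258]
eef_rot: [1.412, 1.57, 2.953]
force: [-0.5, -0.3, 0.5]
grip_width: 0.094
```

```bash
python3 -c "
from h import *
plan((.450,-.0505,.005)); c=shot('side','s3'); crop('s3',230,190,380,310,5,'s3c')
for u in (272,274,276): print(u,[(v,*world(c,u,v).round(3)) for v in range(248,268,1)])"
```

```text
t 6.275 pos [ 0.4505 -0.0507 -0.0258] shift [-30.8   0.6   0.1] jaw yaw 88.34 toolx [-0.001  0.    -1.   ] F [-0.5 -0.3  0.5] w 0.094
272 [(248, np.float64(0.448), np.float64(-0.112), np.float64(0.059)), (249, np.float64(0.447), np.float64(-0.111), np.float64(0.054)), (250, np.float64(0.448), np.float64(-0.112), np.float64(0.052)), (251, np.float64(0.447), np.float64(-0.111), np.float64(0.048)), (252, np.float64(0.446), np.float64(-0.11), np.float64(0.043)), (253, np.float64(0.446), np.float64(-0.111), np.float64(0.04)), (254, np.float64(0.447), np.float64(-0.112), np.float64(0.038)), (255, np.float64(0.446), np.float64(-0.112), np.float64(0.034)), (256, np.float64(0.445), np.float64(-0.11), np.float64(0.028)), (257, np.float64(0.445), np.float64(-0.11), np.float64(0.025)), (258, np.float64(0.444), np.float64(-0.11), np.float64(0.022)), (259, np.float64(0.445), np.float64(-0.113), np.float64(0.02)), (260, np.float64(0.436), np.float64(-0.095), np.float64(-0.003)), (261, np.float64(0.439), np.float64(-0.101), np.float64(-0.0)), (262, np.float64(0.439), np.float64(-0.102), np.float64(-
[... 2242 characters left out ...]
t64(0.457), np.float64(-0.113), np.float64(0.031)), (258, np.float64(0.457), np.float64(-0.113), np.float64(0.028)), (259, np.float64(0.455), np.float64(-0.11), np.float64(0.021)), (260, np.float64(0.456), np.float64(-0.112), np.float64(0.02)), (261, np.float64(0.448), np.float64(-0.098), np.float64(-0.0)), (262, np.float64(0.45), np.float64(-0.101), np.float64(-0.0)), (263, np.float64(0.449), np.float64(-0.101), np.float64(-0.004)), (264, np.float64(0.45), np.float64(-0.104), np.float64(-0.005)), (265, np.float64(0.452), np.float64(-0.108), np.float64(-0.003)), (266, np.float64(0.454), np.float64(-0.112), np.float64(-0.003)), (267, np.float64(0.456), np.float64(-0.116), np.float64(-0.002))]
```

View pics/s3c.png

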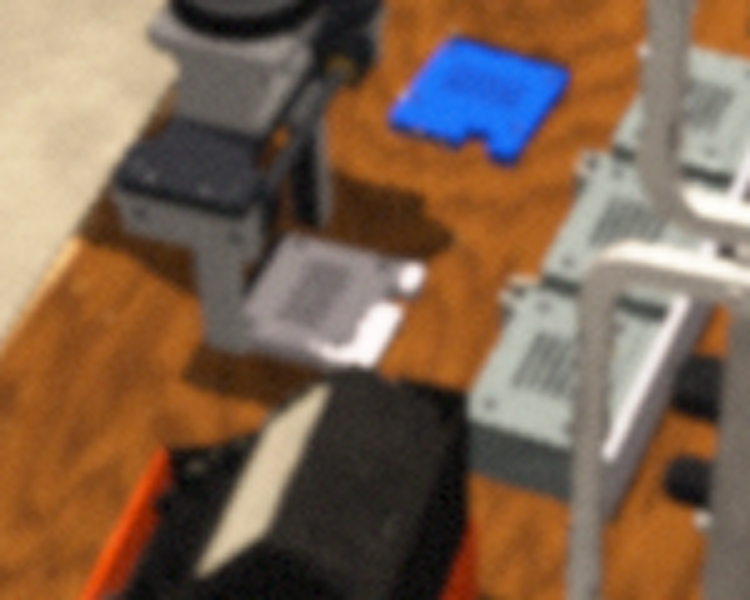

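The tip is now at z ≈ 0.019 by camera (reported -0.026), so the offset is again 45 mm. Down 14 more, then close.

Request:
servo_tool:
  motion: [5, 0, 0, 0, 10, 0, 0, 0, 14, 0, 0, 0, 14, 0, 0, 0]

```text
time_s: 6.82
ee_pos: [0.4511, -0.0508, -0.0368]
eef_rot: [-2.023, 1.57, -0.481]
force: [-19.7, 2.6, 54.3]
grip_width: 0.0937
```

Request:
servo_tool:
  motion: [0, 0, 0, 0, 0, 0, 0, 0, 0, 0, 0, 0, 0, 0, 0, 0, 0, 0, 0, 0]
  gripper: 0
  force: 15

```text
time_s: 7.45
ee_pos: [0.4511, -0.0507, -0.0368]
eef_rot: [-1.85, 1.57, -0.308]
force: [-19.8, 3.1, 53.8]
grip_width: 0.0936
```

```bash
python3 -c "
from h import *
plan((.450,-.0505,-.04)); c=shot('side','s4'); crop('s4',230,190,380,310,5,'s4c')
for u in (274,276,278): print(u,[(v,*world(c,u,v).round(3)) for v in range(254,266,1)])"
```

```text
t 7.45 pos [ 0.4511 -0.0507 -0.0368] shift [3.2 1.1 0.2] jaw yaw 88.35 toolx [ 0. -0. -1.] F [-19.8   3.1  53.8] w 0.0936
274 [(254, np.float64(0.452), np.float64(-0.111), np.float64(0.039)), (255, np.float64(0.451), np.float64(-0.111), np.float64(0.035)), (256, np.float64(0.45), np.float64(-0.11), np.float64(0.03)), (257, np.float64(0.451), np.float64(-0.111), np.float64(0.028)), (258, np.float64(0.449), np.float64(-0.109), np.float64(0.022)), (259, np.float64(0.45), np.float64(-0.111), np.float64(0.021)), (260, np.float64(0.448), np.float64(-0.108), np.float64(0.013)), (261, np.float64(0.449), np.float64(-0.11), np.float64(0.012)), (262, np.float64(0.448), np.float64(-0.109), np.float64(0.006)), (263, np.float64(0.445), np.float64(-0.104), np.float64(-0.003)), (264, np.float64(0.447), np.float64(-0.107), np.float64(-0.003)), (265, np.float64(0.447), np.float64(-0.11), np.float64(-0.004))]
276 [(254, np.float64(0.457), np.float64(-0.112), np.float64(0.041)), (255, np.float64(0.457), np.float64(-0.112), np.float64(0.037)), (256, np.float64(0.457), np.float64(-0.112), np.float64(0.034
[... 670 characters left out ...]
oat64(0.46), np.float64(-0.106), np.float64(0.033)), (256, np.float64(0.459), np.float64(-0.105), np.float64(0.028)), (257, np.float64(0.46), np.float64(-0.108), np.float64(0.028)), (258, np.float64(0.459), np.float64(-0.107), np.float64(0.023)), (259, np.float64(0.459), np.float64(-0.108), np.float64(0.02)), (260, np.float64(0.459), np.float64(-0.107), np.float64(0.015)), (261, np.float64(0.459), np.float64(-0.108), np.float64(0.013)), (262, np.float64(0.46), np.float64(-0.11), np.float64(0.012)), (263, np.float64(0.458), np.float64(-0.107), np.float64(0.005)), (264, np.float64(0.456), np.float64(-0.104), np.float64(-0.003)), (265, np.float64(0.457), np.float64(-0.107), np.float64(-0.003))]
```

View pics/s4c.png

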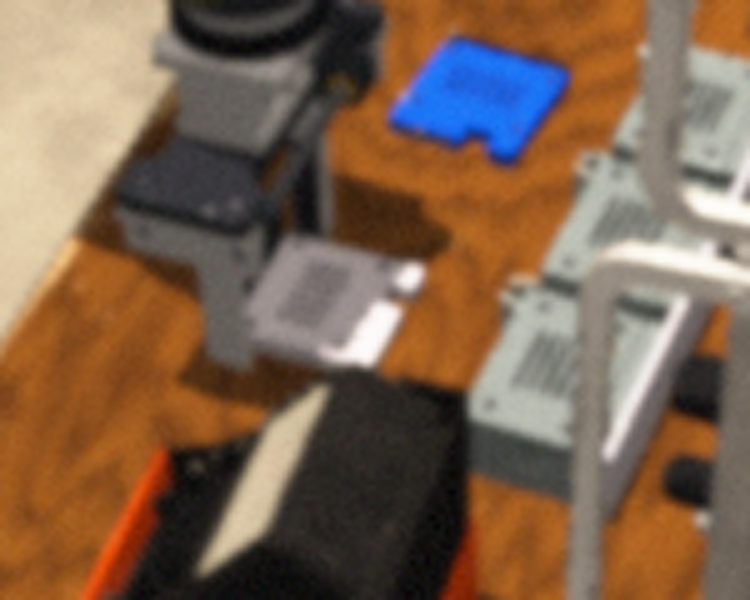

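The wrist shows 54 N upward, so the tips have met the table and friction holds the fingers open. That puts the true tip offset at about 37–40 mm. I'll back off about 7 mm, then close.

Request:
servo_tool:
  motion: [-4, 0, 0, 0, -7, 0, 0, 0, -7, 0, 0, 0, -7, 0, 0, 0]

```text
time_s: 8.0
ee_pos: [0.4506, -0.0506, -0.0326]
eef_rot: [1.435, 1.57, 2.977]
force: [0.2, 0.9, -1.5]
grip_width: 0.0757
```

```bash
python3 -c "
from h import *
plan((.450,-.0505,-.034))"
```

```text
t 8.0 pos [ 0.4506 -0.0506 -0.0326] shift [1.4 0.6 0.1] jaw yaw 88.35 toolx [-0.001  0.    -1.   ] F [ 0.2  0.9 -1.5] w 0.0757
```

Gripped at 75.7 mm, which matches 76. Now I'll slide it in front of bay_low, nose about 30 mm short of the mouth, turning to -3.7°.

Request:
servo_tool:
  motion: [0, -4, -6, 0.5, 0, -10, -12, 1, 0, -18, -19, 1.5, 0, -26, -25, 2, 0, -33, -28, 2, 0, -35, -28, 2, 0, -35, -28, 2]

```text
time_s: 8.88
ee_pos: [0.4849, -0.0796, -0.0324]
eef_rot: [1.376, 1.571, 2.883]
force: [0.2, -0.8, -2.7]
grip_width: 0.0763
```

```bash
python3 -c "
from h import *
plan((.4849,-.0798,-.034)); shot('top','t5'); crop('t5',260,190,380,290,6,'t5c');shot('side','s5'); crop('s5',230,190,380,310,5,'s5c')"
```

```text
t 8.875 pos [ 0.4849 -0.0796 -0.0324] shift [ 1.6  0.  -0.2] jaw yaw 86.36 toolx [-0.  0. -1.] F [ 0.2 -0.8 -2.7] w 0.0763
```

View pics/t5c.png

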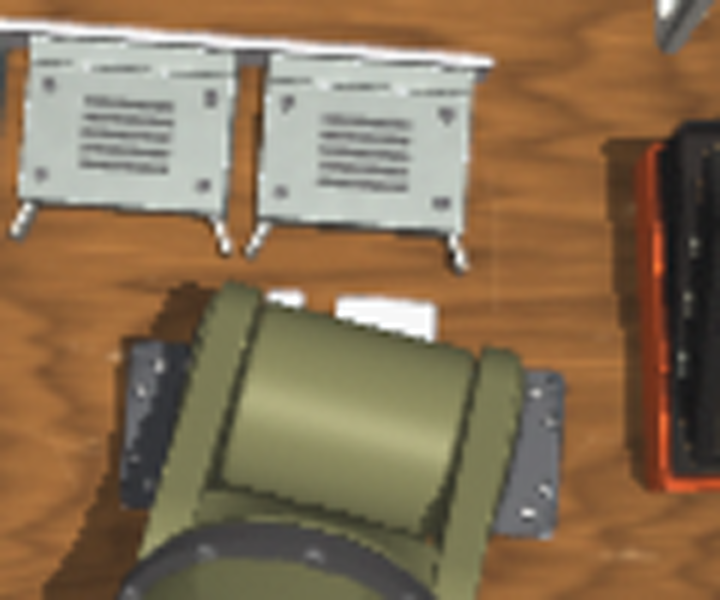

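View pics/s5c.png

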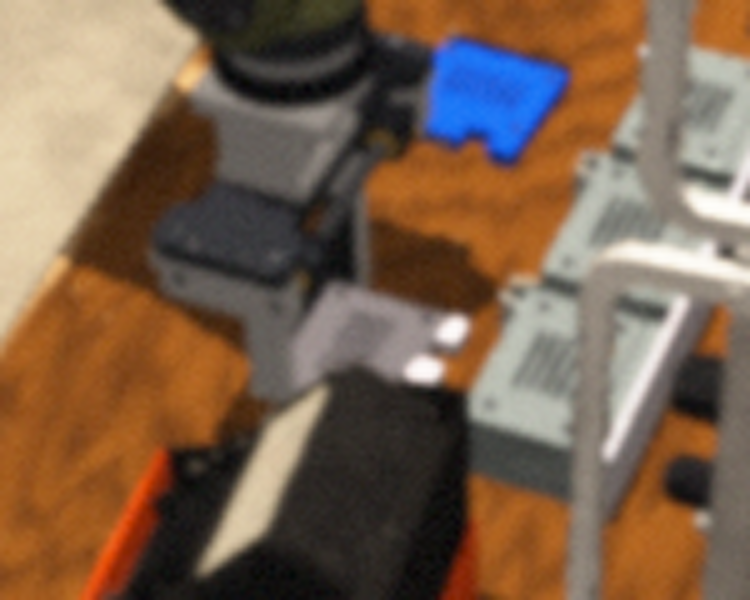

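```bash
python3 -c "
from h import *
c=load('t5'); y=np.radians(-3.7); ex=np.array([np.cos(y),np.sin(y)]); ey=np.array([-np.sin(y),np.cos(y)]); m=np.array([.5837,-.0862])
for n,u,v,z in [('nL',265,291,.012),('nR',437,301,.012),('lidL',257,219,.042),('lidR',464,233,.042),('gL',251,252,.03),('gR',461,268,.03)]:
    p=world(c,260+(u+.5)/6-.5,190+(v+.5)/6-.5,z); d=p[:2]-m; print(n,p.round(4),'bay x,y',(d@ex*1e3).round(1),(d@ey*1e3).round(1))
o,R=tool(); d=o['ee_pos'][:2]-m; print('tcp in bay',d@ex,d@ey, o['qpos'].round(2))
"
```

```text
nL [ 0.5563 -0.0444  0.012 ] bay x,y -30.1 39.9
nR [ 0.5526 -0.1222  0.012 ] bay x,y -28.8 -37.9
lidL [ 0.5854 -0.041   0.042 ] bay x,y -1.2 45.2
lidR [ 0.5802 -0.1327  0.042 ] bay x,y -0.5 -46.6
gL [ 0.572  -0.0383  0.03  ] bay x,y -14.8 47.1
gR [ 0.5658 -0.1321  0.03  ] bay x,y -14.9 -46.9
tcp in bay -0.09913742802633532 0.00026579578341310727 [-0.24  0.45  1.85 -0.    0.84 -1.74]
```

The module is centred on bay_low's axis within about 1 mm, and the nose is 29.5 mm before the mouth. The guide tips sit at bay x = -15, y = ±47, as described. I'll insert along tool -y.

Request:
servo_tool:
  motion: [0, -5, 0, 0, 0, -11, 0, 0, 0, -17, 0, 0, 0, -23, 0, 0, 0, -29, 0, 0, 0, -34, 0, 0, 0, -38, 0, 0, 0, -40, 0, 0, 0, -40, 0, 0]

```text
time_s: 10.1
ee_pos: [0.5249, -0.0822, -0.0323]
eef_rot: [0.997, 1.571, 2.504]
force: [0.3, -0.6, -2.3]
grip_width: 0.0756
```

```bash
python3 -c "
from h import *
plan((.4849,-.0798,-.034)); shot('top','t6'); crop('t6',260,190,380,290,6,'t6c')"
```

```text
t 10.1 pos [ 0.5249 -0.0822 -0.0323] shift [ 1.7 40.1 -0.1] jaw yaw 86.34 toolx [-0.  0. -1.] F [ 0.3 -0.6 -2.3] w 0.0756
```

View pics/t6c.png

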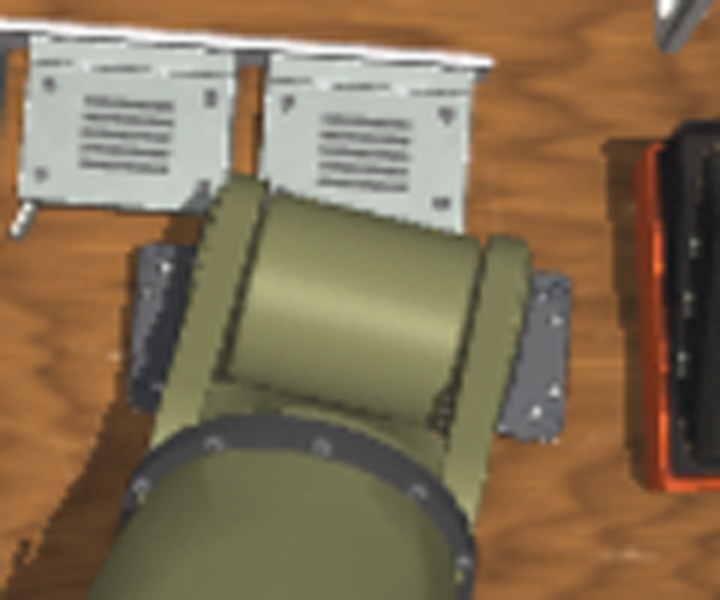

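No resistance, and the nose is about 10 mm inside. Another 28 mm.

Request:
servo_tool:
  motion: [0, -5, 0, 0, 0, -10, 0, 0, 0, -15, 0, 0, 0, -20, 0, 0, 0, -25, 0, 0, 0, -28, 0, 0, 0, -28, 0, 0]

```text
time_s: 11.02
ee_pos: [0.553, -0.084, -0.0323]
eef_rot: [1.282, 1.571, 2.789]
force: [0.2, 0.6, -1.7]
grip_width: 0.0755
```

```bash
python3 -c "
from h import *
plan((.4849,-.0798,-.034)); shot('side','s7'); crop('s7',250,200,390,312,5,'s7c')"
```

```text
t 11.025 pos [ 0.553  -0.084  -0.0323] shift [ 1.7 68.2 -0.1] jaw yaw 86.35 toolx [-0.  0. -1.] F [ 0.2  0.6 -1.7] w 0.0755
```

View pics/s7c.png

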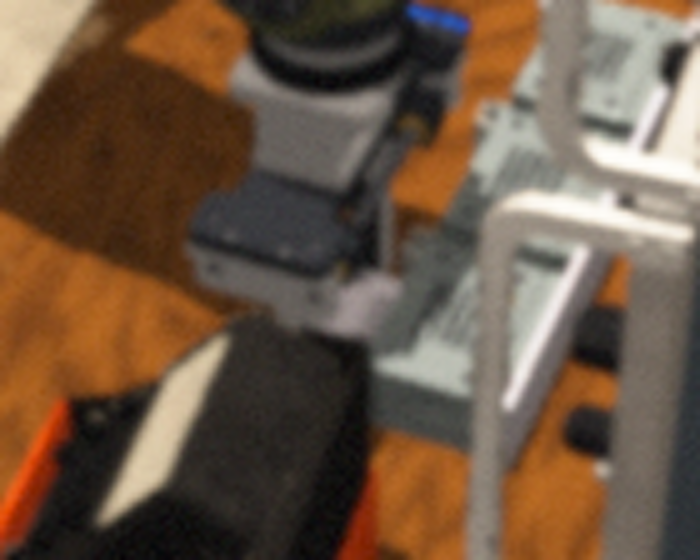

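The nose is about 38 mm in. Now release, retreat behind the rear edge, and close the fingers to use them as a pusher.

Request:
servo_tool:
  motion: [0, 0, 0, 0, 0, 0, 0, 0, 0, 0, 0, 0, 0, 12, 0, 0, 0, 30, 0, 0, 0, 45, 0, 0, 0, 48, 0, 0, 0, 48, 0, 0]
  gripper: 1

```text
time_s: 12.08
ee_pos: [0.5051, -0.0811, -0.032]
eef_rot: [-1.806, 1.57, -0.299]
force: [0.2, 0.9, -0.3]
grip_width: 0.0943
```

Request:
servo_tool:
  motion: [0, 0, 0, 0, 0, 0, 0, 0, 0, 0, 0, 0, 0, 0, 0, 0, 0, 0, 0, 0, 0, 0, 0, 0, 0, 0, 0, 0, 0, 0, 0, 0, 0, 0, 0, 0, 0, 0, 0, 0]
  gripper: 0
  force: 20

```text
time_s: 13.32
ee_pos: [0.505, -0.081, -0.0322]
eef_rot: [-2.677, 1.571, -1.17]
force: [-0.6, -0.2, -0.2]
grip_width: 0.0007
```

```bash
python3 -c "
from h import *
plan((.5837-.062*np.cos(.0646)-.022,-.0862,-.034)); shot('side','s8'); crop('s8',250,200,390,312,5,'s8c'); shot('top','t8'); crop('t8',260,190,380,290,6,'t8c')"
```

```text
t 13.325 pos [ 0.505  -0.081  -0.0322] shift [ 1.8  4.8 -5.5] jaw yaw 86.34 toolx [ 0. -0. -1.] F [-0.6 -0.2 -0.2] w 0.0007
```

View pics/s8c.png

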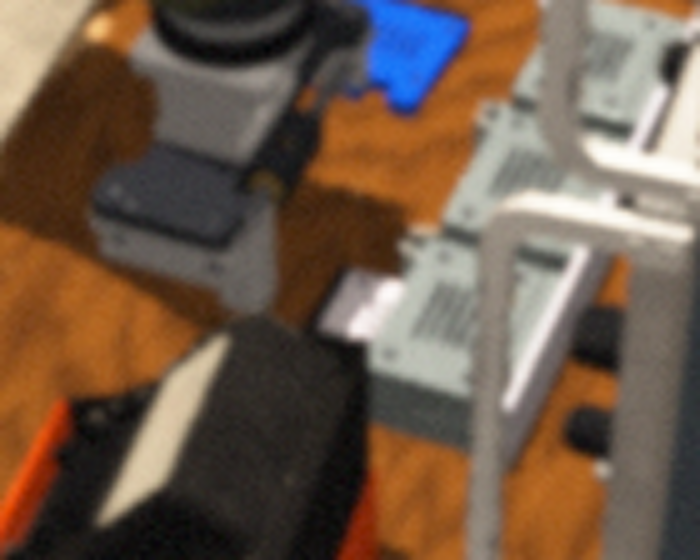

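View pics/t8c.png

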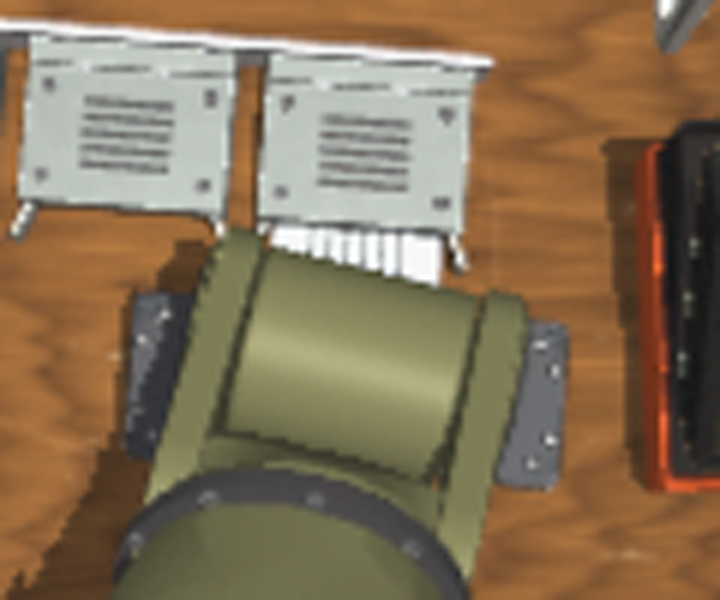

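The module sits in the bay mouth, between the guides and squared up (crop pixels: white strip at x 272–440, y 228–285). The closed fingers are behind it at crop side (250,290). Pushing now: contact should come after about 25 mm and home at about 49 mm.

Request:
servo_tool:
  motion: [0, -8, 0, 0, 0, -16, 0, 0, 0, -21, 0, 0, 0, -25, 0, 0, 0, -29, 0, 0, 0, -33, 0, 0, 0, -37, 0, 0, 0, -40, 0, 0, 0, -42, 0, 0, 0, -44, 0, 0, 0, -44, 0, 0]

```text
time_s: 14.8
ee_pos: [0.5491, -0.0838, -0.0322]
eef_rot: [-1.666, 1.57, -0.159]
force: [-1.0, 0.3, -0.6]
grip_width: 0.0001
```

```bash
python3 -c "
from h import *
plan((.505,-.081,-.0322)); shot('top','t9'); crop('t9',260,190,380,290,6,'t9c')"
```

```text
t 14.8 pos [ 0.5491 -0.0838 -0.0322] shift [-0.  44.2 -0. ] jaw yaw 86.34 toolx [ 0. -0. -1.] F [-1.   0.3 -0.6] w 0.0001
```

View pics/t9c.png

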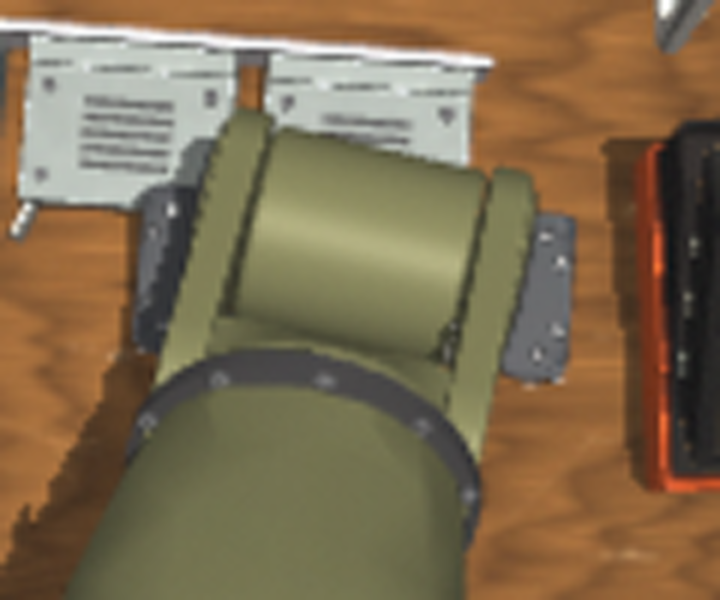

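No hard contact yet (-1 N). I'll creep on in small steps.

Request:
servo_tool:
  motion: [0, -1, 0, 0, 0, -2, 0, 0, 0, -3, 0, 0, 0, -4, 0, 0, 0, -4, 0, 0]

```text
time_s: 15.48
ee_pos: [0.5529, -0.084, -0.0323]
eef_rot: [-1.429, 1.571, 0.078]
force: [-1.8, 0.8, 0.0]
grip_width: 0.0004
```

Request:
servo_tool:
  motion: [0, -1, 0, 0, 0, -2, 0, 0, 0, -2, 0, 0]

```text
time_s: 15.85
ee_pos: [0.5529, -0.084, -0.0323]
eef_rot: [1.511, 1.566, 3.018]
force: [-15.6, 0.6, 12.5]
grip_width: 0.0004
```

Firm stop: force rose to 15.6 N with no further travel, at TCP bay x ≈ -31 (expected about -30). One more mm to seat it, then back away and measure.

Request:
servo_tool:
  motion: [0, -1, 0, 0, 0, -1, 0, 0]

```text
time_s: 16.1
ee_pos: [0.553, -0.084, -0.0324]
eef_rot: [1.516, 1.564, 3.023]
force: [-23.1, 0.3, 18.4]
grip_width: 0.0003
```

Request:
servo_tool:
  motion: [0, 3, 0, 0, 0, 15, 0, 0, 0, 40, 0, 0, 0, 60, 0, 0, -10, 80, 0, 0, -50, 100, 0, 0, -90, 120, 0, 0, -110, 140, 0, 0, -110, 150, 0, 0, -110, 150, 0, 0]

```text
time_s: 17.35
ee_pos: [0.4056, -0.0746, 0.077]
eef_rot: [1.337, 1.57, 2.844]
force: [0.9, 0.1, -0.9]
grip_width: 0.0006
```

```bash
python3 -c "
from h import *
plan((.505,-.081,-.0322)); shot('top','t10'); crop('t10',280,190,360,250,9,'t10c');shot('side','s10'); crop('s10',280,200,380,300,6,'s10c')"
```

```text
t 17.35 pos [ 0.4056 -0.0746  0.077 ] shift [109.2 -99.6  -0. ] jaw yaw 86.33 toolx [-0.  0. -1.] F [ 0.9  0.1 -0.9] w 0.0006
```

View pics/t10c.png

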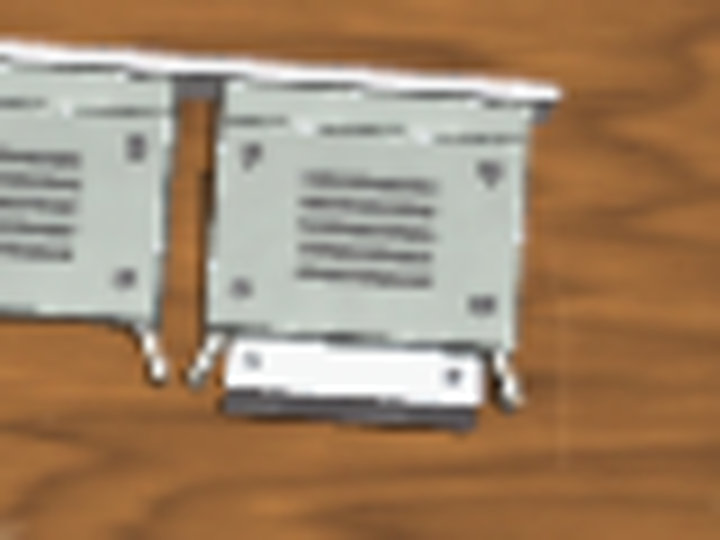

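View pics/s10c.png

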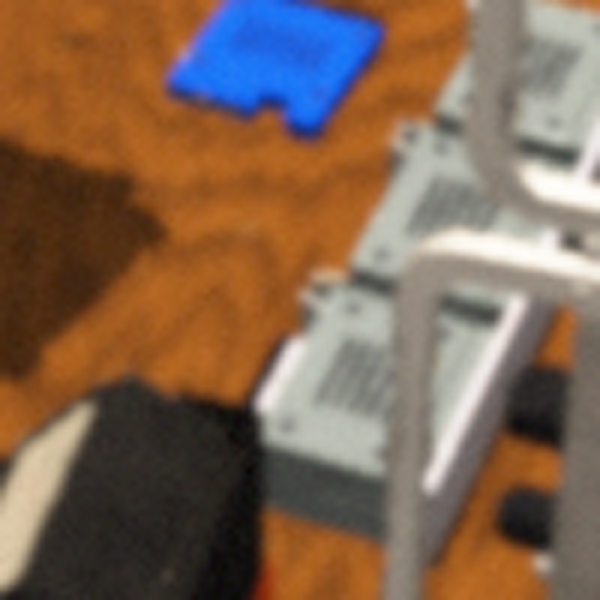

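```bash
python3 -c "
from h import *
c=load('t10'); y=np.radians(-3.7); ex=np.array([np.cos(y),np.sin(y)]); ey=np.array([-np.sin(y),np.cos(y)]); m=np.array([.5837,-.0862])
P={}
for n,u,v,z in [('rL_top',222,404,.012),('rR_top',475,420,.012),('rL_bot',222,412,.0),('rR_bot',475,430,.0),('wL',225,389,.012),('wR',478,405,.012),('lidL',205,325,.042),('lidR',515,352,.042),('gL',193,384,.03),('gR',513,405,.03)]:
    p=world(c,280+(u+.5)/9-.5,190+(v+.5)/9-.5,z); d=p[:2]-m; print(n,p.round(4),'bay x,y',(d@ex*1e3).round(1),(d@ey*1e3).round(1))
    P[n]=p
d=P['wL']-P['wR']; print('strip line yaw',np.degrees(np.arctan2(-d[0],d[1])))
c0=load('top0')
for n,u,v in [('spare',438,271),('reel',181,284),('jar',396,186)]: print(n,world(c0,u,v).round(3),world(c,u,v).round(3))
d=cv2.absdiff(c0['color'],c['color']).max(2); print([(n,int(d[v-15:v+15,u-15:u+15].max())) for n,u,v in [('spare',438,271),('reel',181,284),('jar',396,186),('blue',239,257)]])
"
```

```text
rL_top [ 0.5662 -0.0456  0.012 ] bay x,y -20.1 39.4
rR_top [ 0.5622 -0.1219  0.012 ] bay x,y -19.2 -37.0
rL_bot [ 0.565  -0.0454  0.    ] bay x,y -21.3 39.5
rR_bot [ 0.5603 -0.1224  0.    ] bay x,y -21.0 -37.7
wL [ 0.5707 -0.0464  0.012 ] bay x,y -15.5 38.9
wR [ 0.5667 -0.1228  0.012 ] bay x,y -14.6 -37.6
lidL [ 0.5865 -0.0408  0.042 ] bay x,y -0.1 45.5
lidR [ 0.5795 -0.1323  0.042 ] bay x,y -1.2 -46.3
gL [ 0.5702 -0.0372  0.03  ] bay x,y -16.6 48.0
gR [ 0.565  -0.1324  0.03  ] bay x,y -15.7 -47.3
strip line yaw -3.007085702928194
spare [ 0.471 -0.406  0.022] [ 0.471 -0.406  0.02 ]
reel [0.43  0.272 0.046] [0.43  0.273 0.045]
jar [ 0.693 -0.288  0.058] [ 0.693 -0.288  0.058]
[('spare', 10), ('reel', 10), ('jar', 10), ('blue', 10)]
```

The rear edge is at bay x ≈ -21 mm, so the nose is about 63 mm in, home to within measuring error. It is off-centre by about 1 mm and squared within about 0.7°. The spare, reel, jar and blue decoy are unchanged, and the robot is clear. Handing in.

```bash
python3 -c "
from h import *
print(ctrl.hand_in()); print(ctrl.get_obs()['time_s'])"
```

```text
the job is handed in; nothing more can be done
None
the job is handed in; nothing more can be done
```

The thin (12 mm) module is home in bay_low, the right-hand bay, and I handed the job in at about 17.4 s. No verdict was reported.

**Choosing the bay:** the work module's top measured 11.7 mm, so it is the thin one. The camera depth put the slot tops at about 33, 23 and 16 mm from left to right, and the colour profiles gave the same order.

**Moving it:** I gripped it across the sides, slid it along the table about 38 mm into the slot, and let go. I then pushed the rear edge with closed fingers until it stopped, at about 23 N.

**Last checks:**
- **Position:** the rear edge is about 21 mm outside the mouth, so the nose is about 63 mm in against the 62 mm stop. The camera is good to about 2 mm.
- **Alignment:** it is about 1 mm off the middle line and squared within about 0.7°.
- **Everything else:** the spare, reel, jar and blue module had not moved between the first and last pictures. The gripper was clear of everything and the wrist force was near zero.

**What disagreed or went wrong:**
- **Height reading:** the reported tool height was about 37–45 mm lower than the cameras showed. My first close therefore shut above the module without touching it.
- **Contact with the table:** on the corrected descent the fingertips met the table at about 54 N on the wrist. That is under the 120 N wrist limit. I took it to be the fingertips, not the gripper body, which has a 40 N limit, but I had no separate check of that. I backed off 7 mm and the grip then held.

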